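# Load a tube carrier into the sprung feed track

## Task

Load the tube carrier that holds four tubes into the analyser's feed track: draw the sprung pusher right back until its catch keeps it there, stand the carrier upright across the empty track between the pusher and the front stop, then push the pusher's tab forward off the catch so that it springs shut and holds the carrier against the front stop. Leave the carrier with two tubes where it stands.

Things in the scene. Friction and masses are not known exactly. Their poses are not given: they have to be found in the camera images.
- feed_track: Grey feed track, a fixed shallow channel 196 long (x) x 224 wide (y), mm. Origin: middle line, underside, on the worktop; x runs along the track from the rear end (near the robot) to the front stop. Floor 6 above the worktop, inside width 214, side rails 30 high with lips flaring to 40. Front stop: plate 40 high, inner face at x=+95. Rear wall 20 high, inner face at x=-89.
- pusher_tab (a point): Grip point of the pusher's black upright tab, 14 thick (track x), 40 wide (y), top 98 above the worktop; the point is in its middle, 82 above the worktop. Axes as the track's. The aluminium pusher's face, 186 wide, is 30 ahead (+x) of it, its back 16 behind; round the tab it is 48 high at most. Point at track x=+61 when shut and empty, x=-59 when caught at the rear.
- pusher (a joint): How far the pusher is drawn back towards track -x, m: 0 shut (face 4 mm short of the front stop), 0.128 at the rear end. A damped spring drives it shut (about 3 N, 0.1 m/s); closed on a carrier it reads 0.028. A roller catch snaps in past 0.112 (pull up to 15 N) and keeps it at 0.120 (124 mm clear before the stop); pushing the tab 15 mm or more forward (up to 8 N) frees it.
- carrier_four: Loose ivory tube carrier with four clear-topped tubes in its wells: an upright bar 32 thick (x), 188 long (y), 78 high (97 with tubes), about 0.13 kg. Origin: middle of the underside. Can be pinched from above at its middle across the 32 mm. Either way round in the track. Held against the front stop, its origin is 16 mm from the stop's inner face.
- carrier_two: The same kind of ivory carrier with only two tubes in it; same size and origin. A bystander, to be left alone.

How it is judged:
By the outcome, as a careful person would: the job done as asked, in the order asked, and still so for the second after the job is handed in, with the robot touching nothing.
It also fails if it takes over 58 s, if anything falls off the work surface, if the arm or the gripper's body presses on something with over 40 N, if the wrist force passes 120 N, or if a joint passes its speed limit or range.

## Robot

A 6-joint arm with a two-finger parallel gripper is mounted at the origin on the work surface; the furniture and walls round the work are solid. World frame = base frame: x ahead of the robot, y to its left, z up, the work surface at z = 0. Lengths are in m, angles in rad, forces in N, time in s.
With the tool pointing down it reaches from about 0.3 to 0.95 m from the base axis. Payload 3.1 kg.
Tool frame: the origin (TCP) lies midway between the tips of the shut fingers; the grasp point (between the pads) lies 19 mm behind it; z points along the fingers, y is the direction in which the jaws open and shut (so a half turn about z gives the same grasp; the last joint's range is limited). The gripper opens to 85 mm and grips with 20 to 120 N. Pads are 22 mm wide; open, the fingers measure 114 mm over their backs; the gripper's body (76 mm by 85 mm) begins 54 mm behind the grasp point. The pads swing forward as they close: fully open they stand 13 mm farther back than shut.
Start: joints at [-1.295, 0.308, 1.634, -0, 1.2, -0.07], TCP at [0.212, -0.588, 0.231] pointing down, gripper open.
Joint ranges: [-3.06, 3.06], [-0.79, 1.96], [0.05, 2.63], [-1.19, 4.34], [0.05, 2.64], [-2.94, 2.94]. Speed limits (rad/s): [2.79, 2.79, 3.14, 3.14, 3.14, 3.14].

## Interface

Orientations are given as [roll, pitch, yaw] about the fixed x, y, z axes, in that order (R = Rz(yaw) Ry(pitch) Rx(roll)).
In Python, from workcell import telemetry, capture, camera_model, workorder gives the robot as it stands.
- The arm moves only by the tool step_arm, never from a script. Its argument "increments" is a list of rows, each an object with "linear": the shift along the tool's x, y, z in mm, a list of three; "roll": the turn about the tool's z in degrees; "hand": the opening, from -1 (shut) to 1 (fully open), so that 0 is half open. A call has 1 to 10 rows; each row shifts and turns the commanded pose from where the row before left it, along the tool's axes as they then stand; what a row does not reach is not made up. A row lasts 1/8 s, in which the tool goes at most 62.5 mm and 10.7 degrees, less where a joint would pass 70% of its speed; a pose out of reach is approached as far as the arm can. A call with a gripper value outside its range is refused whole. The fingers move at their own pace and stop on an object; "newtons" is the grip in N (left out, the last holds). Time passes only in rows, so rows that do not move let the fingers close. It gives the time, the measured TCP pose, the force and the opening at its end, in the units of the state.
- telemetry.read_state(): the state, without advancing time (a new reading comes with each control period).
- capture(name): name is "side" or "top"; returns the picture (420x560x3 uint8, red, green, blue); there is no depth.
- camera_model(name): a dict with "fovy" (degrees; the focal length in pixels is half the picture's height over the tangent of half this angle, whatever the lens; pixels are square), "cx", "cy" (the principal point, pixels), "k1" (the pictures are not rectified: a ray, as slopes to the right and down, at radius r is drawn at 1 + k1 r^2 times it, then the intrinsics apply), "cam_to_world" (4x4, takes a point from camera to world coordinates). Camera axes: x right, y down, z forward; pixel columns grow to the right and rows downward; lengths in m; the calibration is good to about 2 mm. A picture is of the moment at which its call begins. camera_model takes no time and is no camera call.
- workorder.hand_in(): hands the job in, once; it reports no verdict.
The state is a dict: "time_s": time; "joint_pos": joint angles; "qvel": joint speeds; "effort": joint torques, N m; "tcp_pos": TCP position; "tool_rot": TCP orientation; "wrist_force": force on the tool from outside, world axes, zero at the start; "moment": the same for the moment, N m; "width": finger opening in m.
Only numpy, scipy, OpenCV 4.12 (cv2) and the standard library are available. Lean on these libraries where they do the work, as an engineer would, in place of code of your own. Each camera call takes 0.05 s, during which the arm holds its last target. There are 200 camera calls.

## Working session

There is one attempt and no reset: what is moved stays moved. The work goes in short steps, Python scripts to look and compute and a tool call to move; the robot and the scene stay as the last step left them, time stands still between calls to the robot, and variables do not carry over. Pictures are saved under pics/ and viewed, about 8 in all and at most 12, crops included, and the job is handed in when it is done.

Besides the shell and the picture viewer there is one more tool, called after ">>>" as name([rows], argument=value, ...), one row to a line, values as JSON. step_arm: Moves the arm, as the interface text tells. Its arguments: {"type":"object","properties":{"increments":{"type":"array"},"newtons":{"type":"number"}},"required":["increments"]}

```bash
mkdir -p pics; ls; python3 - <<'E'
from workcell import telemetry, capture, camera_model
import cv2
for n in("side","top"):
    cv2.imwrite(f"pics/{n}0.png",capture(n)[:,:,::-1]); print(n,camera_model(n))
print(telemetry.read_state())
E
```

```text
pics
side {'fovy': 53.33836971453587, 'cx': 279.5988040370176, 'cy': 212.38267440056137, 'k1': -0.11180159547054182, 'cam_to_world': array([[-0.99985546, -0.01600437, -0.00573784,  0.55563564],
       [-0.00668428,  0.68033837, -0.73286767,  0.62718946],
       [ 0.01563276, -0.73272339, -0.68034701,  0.64357557],
       [ 0.        ,  0.        ,  0.        ,  1.        ]])}
top {'fovy': 46.6736772526928, 'cx': 283.73072539893207, 'cy': 201.1968140673453, 'k1': 0.0555619004410223, 'cam_to_world': array([[ 0.02622608, -0.9951598 ,  0.09470564,  0.4969966 ],
       [-0.99950699, -0.02446832,  0.0196743 ,  0.00801071],
       [-0.01726178, -0.09517493, -0.99531089,  0.9263916 ],
       [ 0.        ,  0.        ,  0.        ,  1.        ]])}
{'time_s': 0.1, 'joint_pos': array([-1.29470983e+00,  3.08933794e-01,  1.63505596e+00, -6.51976355e-06,
        1.19973145e+00, -6.97391955e-02]), 'qvel': array([ 0.00124363, -0.00147212, -0.0034109 ,  0.0005641 , -0.00068983,
        0.0001197 ]), 'effort': array([-7.07884137e-04, -4.16409230e+01, -2.77644074e+01, -5.68874134e-05,
        4.04262551e-03, -2.21474593e-06]), 'tcp_pos': array([ 0.21160183, -0.58728816,  0.23015363]), 'tool_rot': array([-3.13946885e+00, -1.42267304e-04,  3.45827907e-01]), 'wrist_force': array([ 0.41423149, -0.42041512,  0.78517053]), 'moment': array([-0.01775315,  0.03508325,  0.02298755]), 'width': 0.08538871462370114}
```

View pics/top0.png

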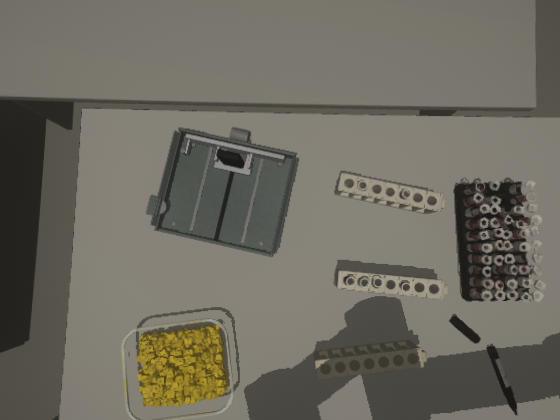

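View pics/side0.png

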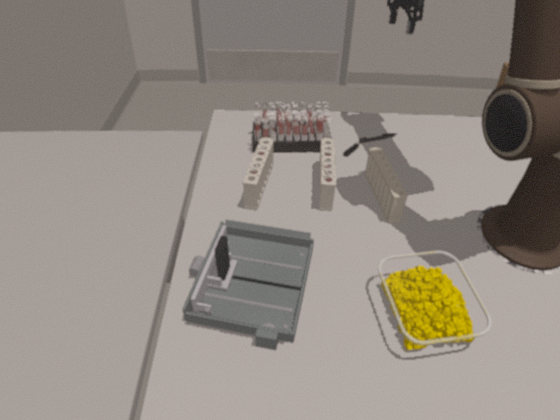

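```bash
python3 - <<'E'
import cv2,numpy as np
a=cv2.imread("pics/top0.png"); b=cv2.imread("pics/side0.png")
f=lambda im,s:cv2.convertScaleAbs(cv2.resize(im,None,fx=s,fy=s,interpolation=cv2.INTER_CUBIC),alpha=1.4)
A=f(a[160:385,310:460],2.6); B=f(b[120:225,230:420],2.6); A=A[:600]
o=np.zeros((600,800,3),np.uint8); o[:A.shape[0],:A.shape[1]]=A; w=min(B.shape[1],800-A.shape[1]); o[:B.shape[0],A.shape[1]:A.shape[1]+w]=B[:,:w]
cv2.imwrite("pics/c1.png",o)
cv2.imwrite("pics/c2.png",f(a[115:265,135:315],4.0)); print(A.shape)
E
```

```text
(585, 390, 3)
```

View pics/c1.png

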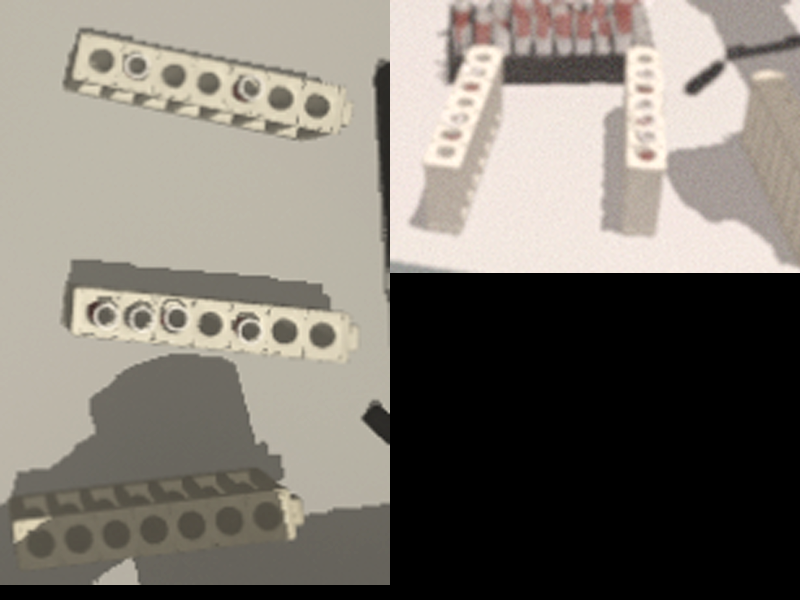

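View pics/c2.png

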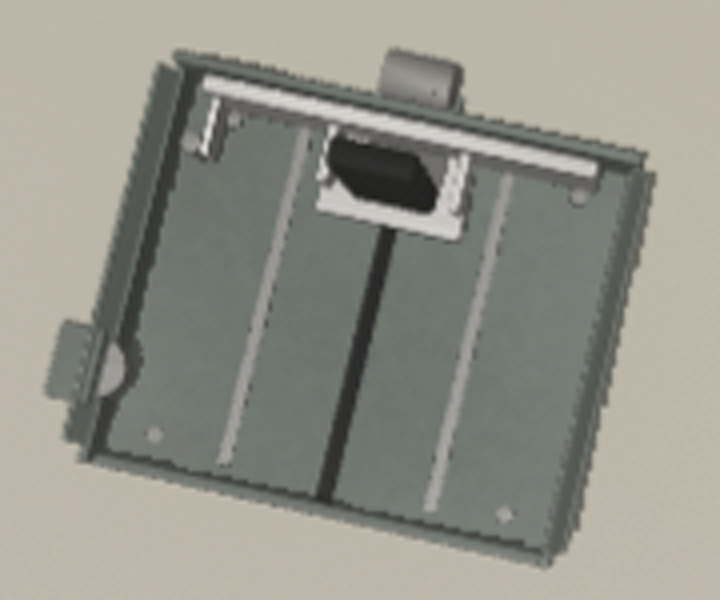

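```bash
cat > h.py <<'E'
import numpy as np,cv2
from workcell import telemetry,capture,camera_model
def model(n):
    m=camera_model(n); f=210/np.tan(np.radians(m["fovy"])/2)
    K=np.array([[f,0,m["cx"]],[0,f,m["cy"]],[0,0,1.]]); return K,np.array([m["k1"],0,0,0,0]),np.array(m["cam_to_world"])
def toworld(n,uv,z):
    K,d,T=model(n); uv=np.array(uv,float).reshape(-1,1,2)
    s=cv2.undistortPoints(uv,K,d).reshape(-1,2); r=np.c_[s,np.ones(len(s))]@T[:3,:3].T
    t=(np.broadcast_to(z,len(r))-T[2,3])/r[:,2]; return T[:3,3]+t[:,None]*r
def proj(n,P):
    K,d,T=model(n); W=np.linalg.inv(T); P=np.array(P,float).reshape(-1,3)
    return cv2.projectPoints(P,cv2.Rodrigues(W[:3,:3])[0],W[:3,3],K,d)[0].reshape(-1,2)
E
python3 - <<'E'
from h import *
np.set_printoptions(precision=4,suppress=True)
c1=lambda p:np.array(p)/2.6+[310,160]-.3
c2=lambda p:np.array(p)/4+[135,115]-.4
ang=lambda a,b:np.degrees(np.arctan2(*(b-a)[[1,0]]))
W=toworld("top",c1([(105,314),(210,324),(322,335),(76,288),(348,312),(72,330),(343,362)]),.078);print("four",W,ang(W[2],W[0]),ang(W[4],W[3]),ang(W[6],W[5]))
W=toworld("top",c1([(100,60),(208,83),(317,105)]),.078);print("two",W)
S=toworld("top",c2([(325,500),(390,230)]),.006);print("slot",S,ang(*S))
R=toworld("top",c2([(548,562),(85,458)]),.02);print("rear top outer",R,ang(*R),R.mean(0))
F=toworld("top",c2([(645,155),(177,52)]),.04);print("front top outer",F,ang(*F),F.mean(0))
# tab seen in side view base; aluminium bar top
B=toworld("top",c2([(597,165),(205,78)]),.048);print("bar",B,ang(*B))
E
```

```text
four [[ 0.4439 -0.0927  0.078 ]
 [ 0.4395 -0.1614  0.078 ]
 [ 0.4348 -0.2339  0.078 ]
 [ 0.4603 -0.0734  0.078 ]
 [ 0.4502 -0.2508  0.078 ]
 [ 0.4329 -0.0711  0.078 ]
 [ 0.4179 -0.2473  0.078 ]] 86.30088010235454 86.7281899039108 85.14331662987703
two [[ 0.6129 -0.0872  0.078 ]
 [ 0.599  -0.1595  0.078 ]
 [ 0.586  -0.2315  0.078 ]]
slot [[0.5086 0.1524 0.006 ]
 [0.638  0.1264 0.006 ]] -11.355603521808783
rear top outer [[0.4825 0.0457 0.02  ]
 [0.5252 0.2626 0.02  ]] 78.85713867184951 [0.5039 0.1542 0.02  ]
front top outer [[0.6705 0.0055 0.04  ]
 [0.7137 0.2238 0.04  ]] 78.80505505957106 [0.6921 0.1146 0.04  ]
bar [[0.6638 0.0273 0.048 ]
 [0.7    0.2085 0.048 ]] 78.71923086223948
```

```bash
cat >> h.py <<'E'
TR=(.598,.1344,np.radians(-11.2))
def T2W(P,t=None):
    x,y,a=t or TR; P=np.array(P,float).reshape(-1,3); c,s=np.cos(a),np.sin(a)
    return np.c_[x+c*P[:,0]-s*P[:,1],y+s*P[:,0]+c*P[:,1],P[:,2]]
def box(x0,x1,y0,y1,z): return [(x0,y0,z),(x1,y0,z),(x1,y1,z),(x0,y1,z)]
def overlay(ims,polys,rects,name,s):
    out=[]
    for n,(x,y,w,h) in rects.items():
        im=cv2.convertScaleAbs(cv2.resize(ims[n][y:y+h,x:x+w],None,fx=s,fy=s,interpolation=cv2.INTER_CUBIC),alpha=1.3)
        for P,c in polys:
            cv2.polylines(im,[np.round((proj(n,P)-[x,y]+.5)*s*16).astype(np.int32)],True,c,1,cv2.LINE_AA,4)
        out.append(im)
    H=max(o.shape[0] for o in out); out=[cv2.copyMakeBorder(o,0,H-o.shape[0],0,0,0) for o in out]
    o=cv2.hconcat(out); print(o.shape); cv2.imwrite(name,o)
def trackpolys(tabx=.061):
    return [(T2W(box(-.098,.098,-.112,.112,0)),(0,0,255)),(T2W(box(-.089,.095,-.107,.107,.006)),(0,255,0)),
     (T2W([(.098,-.107,.04),(.098,.107,.04)]),(255,0,255)),(T2W([(-.098,-.107,.02),(-.098,.107,.02)]),(255,255,0)),
     (T2W(box(tabx-.007,tabx+.007,-.02,.02,.098)),(0,255,255)),(T2W([(tabx+.03,-.093,.048),(tabx+.03,.093,.048)]),(0,128,255))]
def carpolys(t): return [(T2W(box(-.016,.016,-.094,.094,z),t),c) for z,c in((0,(0,0,255)),(.078,(0,255,0)))]
E
python3 - <<'E'
from h import *
ims={n:cv2.imread(f"pics/{n}0.png") for n in("top","side")}
p=trackpolys()+carpolys((.4395,-.1614,np.radians(-3.9)))
overlay(ims,p,{"top":(145,115,305,190),"side":(180,130,165,220)},"pics/o1.png",1.7)
E
```

```text
(374, 798, 3)
```

View pics/o1.png

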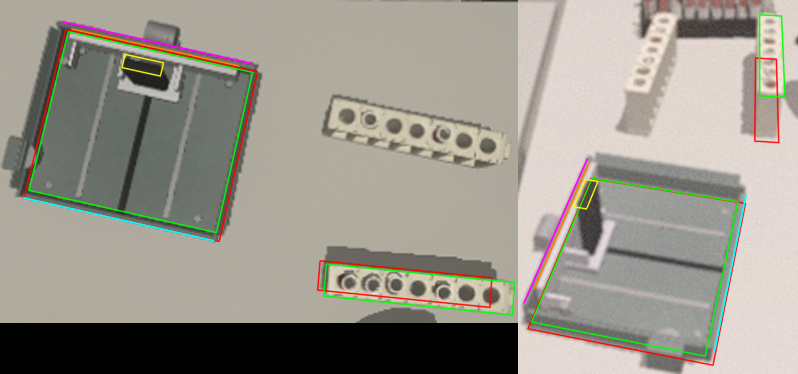

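```bash
cat >> h.py <<'E'
from scipy.spatial.transform import Rotation as Ro
def go(P,yaw):
    s=telemetry.read_state(); R=Ro.from_euler("xyz",s["tool_rot"])
    d=R.inv().apply(np.array(P)-s["tcp_pos"])*1000
    y=np.degrees(s["tool_rot"][2]); dr=-((yaw-y+90)%180-90)
    R2=Ro.from_euler("xyz",[np.pi,0,np.radians(yaw)])
    print("t",s["time_s"],"tcp",s["tcp_pos"].round(4),"rot",np.degrees(s["tool_rot"]).round(2),"w",round(s["width"],4),"F",s["wrist_force"].round(1))
    print("target",np.round(P,4),"lin now",d.round(1),"roll",round(dr,2),"lin after turn",(R2.inv().apply(np.array(P)-s["tcp_pos"])*1000).round(1))
def intrack(): 
    s=telemetry.read_state(); p=s["tcp_pos"][:2]-TR[:2]; c,q=np.cos(TR[2]),np.sin(TR[2])
    print("tcp in track mm",(1000*np.array([c*p[0]+q*p[1],-q*p[0]+c*p[1]])).round(1))
E
python3 - <<'E'
from h import *
print(toworld("side",[(170,280)],0),toworld("top",[(240,104),(240,110)],0),toworld("top",[(240,104)],.3))
go(T2W((.061,0,.15))[0],78.8)
go(T2W((.061,0,.063))[0],78.8)
E
```

```text
[[0.76097478 0.13118831 0.        ]] [[0.77311346 0.11645056 0.        ]
 [0.76121654 0.11605897 0.        ]] [[0.68369657 0.08133371 0.3       ]]
t 0.1 tcp [ 0.2116 -0.5873  0.2302] rot [-1.7988e+02 -1.0000e-02  1.9810e+01] w 0.0854 F [ 0.4 -0.4  0.8]
target [0.6578 0.1226 0.15  ] lin now [ 660.4 -516.4   81.3] roll -58.99 lin after turn [783.  299.9  80.2]
t 0.1 tcp [ 0.2116 -0.5873  0.2302] rot [-1.7988e+02 -1.0000e-02  1.9810e+01] w 0.0854 F [ 0.4 -0.4  0.8]
target [0.6578 0.1226 0.063 ] lin now [ 660.4 -516.2  168.3] roll -58.99 lin after turn [783.  299.9 167.2]
```

>>> step_arm([
  {"linear": [0, 0, 0], "roll": -10, "hand": 1},
  {"linear": [0, 0, 0], "roll": -10, "hand": 1},
  {"linear": [0, 0, 0], "roll": -10, "hand": 1},
  {"linear": [0, 0, 0], "roll": -10, "hand": 1},
  {"linear": [0, 0, 0], "roll": -10, "hand": 1},
  {"linear": [0, 0, 0], "roll": -9, "hand": 1},
  {"linear": [50, 20, 0], "roll": 0, "hand": 1},
  {"linear": [50, 20, 0], "roll": 0, "hand": 1},
  {"linear": [50, 20, 0], "roll": 0, "hand": 1},
  {"linear": [50, 20, 0], "roll": 0, "hand": 1},
])

```text
time_s: 1.35
tcp_pos: [0.3296, -0.4056, 0.2308]
tool_rot: [-3.141, -0.001, 1.375]
wrist_force: [1.2, -0.5, 0.3]
width: 0.0856
```

>>> step_arm([
  {"linear": [52, 20, 0], "roll": 0, "hand": 1},
  {"linear": [52, 20, 0], "roll": 0, "hand": 1},
  {"linear": [52, 20, 0], "roll": 0, "hand": 1},
  {"linear": [52, 20, 0], "roll": 0, "hand": 1},
  {"linear": [52, 20, 0], "roll": 0, "hand": 1},
  {"linear": [52, 20, 0], "roll": 0, "hand": 1},
  {"linear": [52, 20, 0], "roll": 0, "hand": 1},
  {"linear": [52, 20, 0], "roll": 0, "hand": 1},
  {"linear": [52, 20, 0], "roll": 0, "hand": 1},
  {"linear": [52, 20, 0], "roll": 0, "hand": 1},
])

```text
time_s: 2.6
tcp_pos: [0.6266, 0.0656, 0.2307]
tool_rot: [-3.141, 0.0, 1.376]
wrist_force: [0.6, -0.4, 0.3]
width: 0.0852
```

```bash
python3 - <<'E'
from h import *
go(T2W((.061,0,.15))[0],78.8)
E
```

```text
t 2.6 tcp [0.6266 0.0656 0.2307] rot [-1.7996e+02  3.0000e-02  7.8830e+01] w 0.0852 F [ 0.6 -0.4  0.3]
target [0.6578 0.1226 0.15  ] lin now [61.9 19.7 80.6] roll 0.03 lin after turn [61.9 19.6 80.7]
```

>>> step_arm([
  {"linear": [30, 10, 0], "roll": 0, "hand": 1},
  {"linear": [32, 10, 20], "roll": 0, "hand": 1},
  {"linear": [0, 0, 30], "roll": 0, "hand": 1},
  {"linear": [0, 0, 30], "roll": 0, "hand": 1},
  {"linear": [0, 0, 0], "roll": 0, "hand": 1},
  {"linear": [0, 0, 0], "roll": 0, "hand": 1},
])

```text
time_s: 3.35
tcp_pos: [0.6583, 0.1209, 0.152]
tool_rot: [3.141, -0.0, 1.375]
wrist_force: [-0.8, 0.1, -0.5]
width: 0.0855
```

```bash
python3 - <<'E'
from h import *
go(T2W((.061,0,.063))[0],78.8)
ims={n:capture(n)[:,:,::-1].copy() for n in("top","side")}
overlay(ims,[(T2W(box(.054,.068,-.02,.02,.098)),(0,255,255))],{"top":(150,115,170,150),"side":(180,190,140,150)},"pics/o2.png",2.5)
E
```

```text
t 3.35 tcp [0.6583 0.1209 0.152 ] rot [ 1.7995e+02 -2.0000e-02  7.8810e+01] w 0.0855 F [-0.8  0.1 -0.5]
target [0.6578 0.1226 0.063 ] lin now [ 1.5 -0.9 89. ] roll 0.01 lin after turn [ 1.5 -0.8 89. ]
(375, 775, 3)
```

View pics/o2.png

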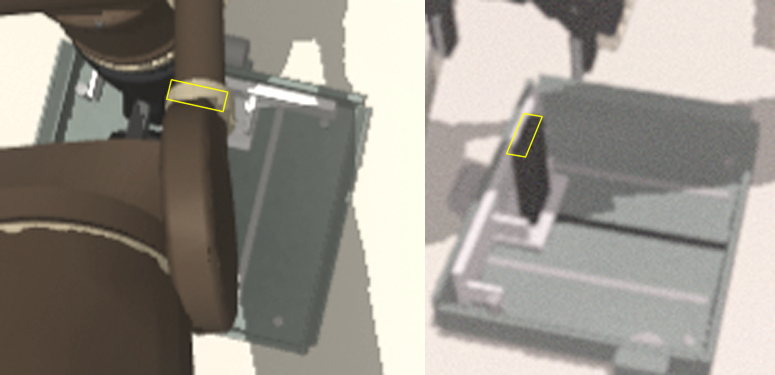

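>>> step_arm([
  {"linear": [1, -3, 30], "roll": 0, "hand": 1},
  {"linear": [0, 0, 30], "roll": 0, "hand": 1},
  {"linear": [0, 0, 28], "roll": 0, "hand": 1},
  {"linear": [0, 0, 0], "roll": 0, "hand": 1},
  {"linear": [0, 0, 0], "roll": 0, "hand": -1},
  {"linear": [0, 0, 0], "roll": 0, "hand": -1},
  {"linear": [0, 0, 0], "roll": 0, "hand": -1},
  {"linear": [0, 0, 0], "roll": 0, "hand": -1},
  {"linear": [0, 0, 0], "roll": 0, "hand": -1},
  {"linear": [0, 0, 0], "roll": 0, "hand": -1},
], newtons=60)

```text
time_s: 4.7
tcp_pos: [0.6563, 0.1224, 0.0643]
tool_rot: [3.139, -0.001, 1.375]
wrist_force: [2.4, -1.6, 3.6]
width: 0.0136
```

```bash
python3 - <<'E'
from h import *
go(T2W((.061,0,.063))[0],78.8); intrack()
E
```

```text
t 4.7 tcp [0.6563 0.1224 0.0643] rot [ 1.7986e+02 -3.0000e-02  7.8800e+01] w 0.0136 F [ 2.4 -1.6  3.6]
target [0.6578 0.1226 0.063 ] lin now [0.4 1.5 1.3] roll -0.0 lin after turn [0.4 1.5 1.3]
tcp in track mm [59.5 -0.4]
```

>>> step_arm([
  {"linear": [0, -12, 0], "roll": 0, "hand": -1},
  {"linear": [0, -12, 0], "roll": 0, "hand": -1},
  {"linear": [0, -12, 0], "roll": 0, "hand": -1},
  {"linear": [0, -12, 0], "roll": 0, "hand": -1},
  {"linear": [0, -12, 0], "roll": 0, "hand": -1},
  {"linear": [0, -12, 0], "roll": 0, "hand": -1},
  {"linear": [0, -12, 0], "roll": 0, "hand": -1},
  {"linear": [0, -12, 0], "roll": 0, "hand": -1},
  {"linear": [0, -12, 0], "roll": 0, "hand": -1},
  {"linear": [0, -10, 0], "roll": 0, "hand": -1},
])

```text
time_s: 5.95
tcp_pos: [0.5434, 0.145, 0.0642]
tool_rot: [3.132, -0.002, 1.376]
wrist_force: [8.5, -1.3, -1.6]
width: 0.0134
```

>>> step_arm([
  {"linear": [0, -6, 0], "roll": 0, "hand": -1},
  {"linear": [0, -3, 0], "roll": 0, "hand": -1},
  {"linear": [0, 0, 0], "roll": 0, "hand": -1},
  {"linear": [0, 0, 0], "roll": 0, "hand": -1},
])

```text
time_s: 6.45
tcp_pos: [0.5317, 0.1474, 0.0642]
tool_rot: [3.139, -0.001, 1.376]
wrist_force: [3.3, -0.6, 6.1]
width: 0.0137
```

```bash
python3 - <<'E'
from h import *
go(T2W((-.063,0,.063))[0],78.8); intrack()
E
```

```text
t 6.45 tcp [0.5317 0.1474 0.0642] rot [ 1.7988e+02 -6.0000e-02  7.8810e+01] w 0.0137 F [ 3.3 -0.6  6.1]
target [0.5362 0.1466 0.063 ] lin now [0.1 4.6 1.2] roll 0.01 lin after turn [0.1 4.6 1.2]
tcp in track mm [-67.6  -0.1]
```

>>> step_arm([
  {"linear": [0, 3, 0], "roll": 0, "hand": -1},
  {"linear": [0, 2, 0], "roll": 0, "hand": -1},
  {"linear": [0, 0, 0], "roll": 0, "hand": -1},
  {"linear": [0, 0, 0], "roll": 0, "hand": 0},
  {"linear": [0, 0, 0], "roll": 0, "hand": 0.3},
  {"linear": [0, 0, 0], "roll": 0, "hand": 0.5},
  {"linear": [0, 0, 0], "roll": 0, "hand": 0.5},
  {"linear": [0, 0, -30], "roll": 0, "hand": 0.5},
  {"linear": [0, 0, -40], "roll": 0, "hand": 1},
  {"linear": [0, 0, -50], "roll": 0, "hand": 1},
])

```text
time_s: 7.7
tcp_pos: [0.5341, 0.1459, 0.1832]
tool_rot: [-3.138, 0.001, 1.376]
wrist_force: [0.2, 0.0, -0.4]
width: 0.085
```

```bash
python3 - <<'E'
from h import *
go((.441,-.1614,.20),86.1)
go((.441,-.1614,.041),86.1)
E
```

```text
t 7.7 tcp [0.5341 0.1459 0.1832] rot [-1.7982e+02  7.0000e-02  7.8810e+01] w 0.085 F [ 0.2  0.  -0.4]
target [ 0.441  -0.1614  0.2   ] lin now [-319.6  -31.7  -16.4] roll -7.29 lin after turn [-312.9  -72.   -16.8]
t 7.7 tcp [0.5341 0.1459 0.1832] rot [-1.7982e+02  7.0000e-02  7.8810e+01] w 0.085 F [ 0.2  0.  -0.4]
target [ 0.441  -0.1614  0.041 ] lin now [-319.4  -31.2  142.6] roll -7.29 lin after turn [-312.9  -72.   142.2]
```

>>> step_arm([
  {"linear": [0, 0, -5], "roll": -7.3, "hand": 1},
  {"linear": [-40, -10, -12], "roll": 0, "hand": 1},
  {"linear": [-50, -12, 0], "roll": 0, "hand": 1},
  {"linear": [-50, -12, 0], "roll": 0, "hand": 1},
  {"linear": [-50, -12, 0], "roll": 0, "hand": 1},
  {"linear": [-50, -12, 0], "roll": 0, "hand": 1},
  {"linear": [-40, -9, 0], "roll": 0, "hand": 1},
  {"linear": [-33, -5, 0], "roll": 0, "hand": 1},
  {"linear": [0, 0, 30], "roll": 0, "hand": 1},
  {"linear": [0, 0, 0], "roll": 0, "hand": 1},
])

```text
time_s: 8.95
tcp_pos: [0.4399, -0.1606, 0.1681]
tool_rot: [-3.136, -0.002, 1.502]
wrist_force: [-0.6, 0.6, -0.1]
width: 0.0852
```

```bash
python3 - <<'E'
from h import *
go((.441,-.1614,.041),86.1)
ims={n:capture(n)[:,:,::-1].copy() for n in("top","side")}
overlay(ims,trackpolys(-.059)[4:]+carpolys((.441,-.161,np.radians(-3.9))),{"top":(150,115,190,150),"side":(180,120,200,210)},"pics/o3.png",2)
E
```

```text
t 8.95 tcp [ 0.4399 -0.1606  0.1681] rot [-1.7967e+02 -1.4000e-01  8.6050e+01] w 0.0852 F [-0.6  0.6 -0.1]
target [ 0.441  -0.1614  0.041 ] lin now [ -1.1   1.9 127.1] roll -0.05 lin after turn [ -0.8   1.2 127.1]
(420, 780, 3)
```

View pics/o3.png

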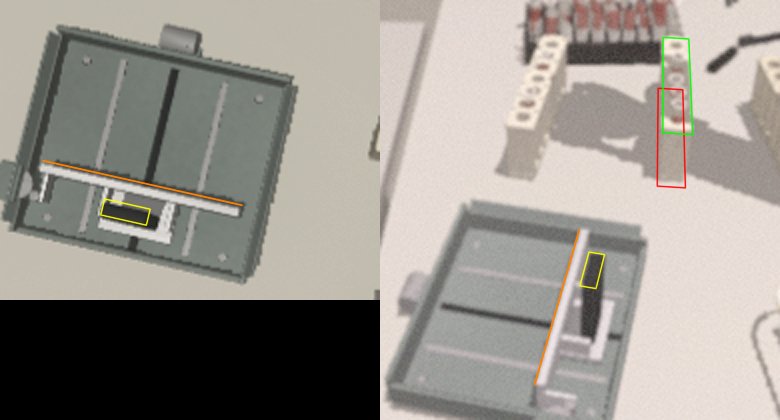

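>>> step_arm([
  {"linear": [-2, 1, 30], "roll": 0, "hand": 1},
  {"linear": [0, 0, 30], "roll": 0, "hand": 1},
  {"linear": [0, 0, 30], "roll": 0, "hand": 1},
  {"linear": [0, 0, 25], "roll": 0, "hand": 1},
  {"linear": [0, 0, 12], "roll": 0, "hand": 1},
  {"linear": [0, 0, 0], "roll": 0, "hand": 1},
  {"linear": [0, 0, 0], "roll": 0, "hand": 0.4},
  {"linear": [0, 0, 0], "roll": 0, "hand": 0},
  {"linear": [0, 0, 0], "roll": 0, "hand": -0.3},
  {"linear": [0, 0, 0], "roll": 0, "hand": -1},
], newtons=30)

```text
time_s: 10.3
tcp_pos: [0.4435, -0.1635, 0.0439]
tool_rot: [3.141, 0.0, 1.503]
wrist_force: [-0.8, 0.4, 4.2]
width: 0.0314
```

>>> step_arm([
  {"linear": [0, 0, 0], "roll": 0, "hand": -1},
  {"linear": [0, 0, 0], "roll": 0, "hand": -1},
  {"linear": [0, 0, 0], "roll": 0, "hand": -1},
  {"linear": [0, 0, -10], "roll": 0, "hand": -1},
  {"linear": [0, 0, -20], "roll": 0, "hand": -1},
  {"linear": [0, 0, -30], "roll": 0, "hand": -1},
  {"linear": [0, 0, -30], "roll": 0, "hand": -1},
  {"linear": [0, 0, -30], "roll": 0, "hand": -1},
  {"linear": [0, 0, -10], "roll": 0, "hand": -1},
  {"linear": [0, 0, 0], "roll": 0, "hand": -1},
])

```text
time_s: 11.55
tcp_pos: [0.4434, -0.1634, 0.1735]
tool_rot: [3.141, 0.0, 1.503]
wrist_force: [-0.5, -0.4, -1.1]
width: 0.0317
```

```bash
python3 - <<'E'
from h import *
go(T2W((.045,0,.172))[0],78.8)
ims={n:capture(n)[:,:,::-1].copy() for n in("top","side")}
overlay(ims,[],{"top":(330,150,130,190),"side":(230,10,190,190)},"pics/o4.png",2.4)
E
```

```text
t 11.55 tcp [ 0.4434 -0.1634  0.1735] rot [1.7994e+02 2.0000e-02 8.6120e+01] w 0.0317 F [-0.5 -0.4 -1.1]
target [0.6421 0.1257 0.172 ] lin now [301.8 178.8   1.6] roll 7.32 lin after turn [322.1 138.9   1.5]
(456, 768, 3)
```

View pics/o4.png

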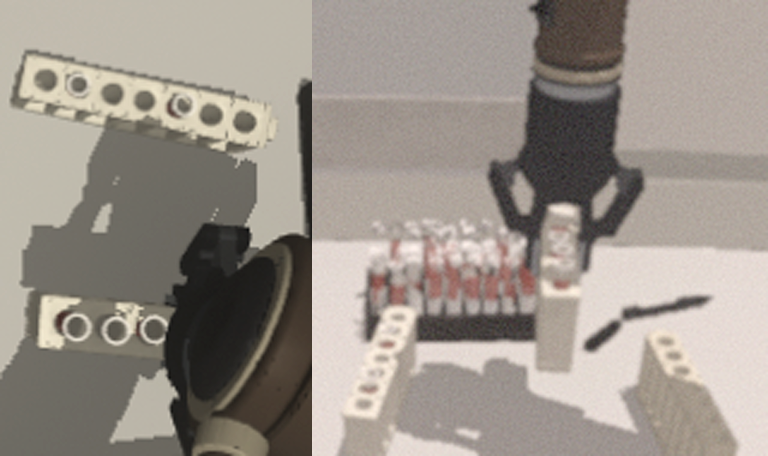

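>>> step_arm([
  {"linear": [0, 0, -5], "roll": 3.7, "hand": -1},
  {"linear": [0, 0, -5], "roll": 3.6, "hand": -1},
  {"linear": [24, 10, 0], "roll": 0, "hand": -1},
  {"linear": [42, 18, 0], "roll": 0, "hand": -1},
  {"linear": [46, 20, 0], "roll": 0, "hand": -1},
  {"linear": [46, 20, 0], "roll": 0, "hand": -1},
  {"linear": [46, 20, 0], "roll": 0, "hand": -1},
  {"linear": [46, 20, 0], "roll": 0, "hand": -1},
  {"linear": [42, 18, 0], "roll": 0, "hand": -1},
  {"linear": [30, 13, 0], "roll": 0, "hand": -1},
])

```text
time_s: 12.9
tcp_pos: [0.6417, 0.1274, 0.1806]
tool_rot: [-3.138, 0.001, 1.377]
wrist_force: [-0.2, -0.2, -1.8]
width: 0.0314
```

>>> step_arm([
  {"linear": [0, 0, 10], "roll": 0, "hand": -1},
  {"linear": [0, 0, 10], "roll": 0, "hand": -1},
  {"linear": [0, 0, 0], "roll": 0, "hand": -1},
])

```text
time_s: 13.28
tcp_pos: [0.6396, 0.1244, 0.1604]
tool_rot: [-3.136, 0.002, 1.375]
wrist_force: [0.1, 0.2, -0.7]
width: 0.0315
```

```bash
python3 - <<'E'
from h import *
go(T2W((.045,0,.05))[0],78.8);intrack()
p=telemetry.read_state()["tcp_pos"]
t=(p[0],p[1],TR[2])
ims={n:capture(n)[:,:,::-1].copy() for n in("top","side")}
overlay(ims,[(T2W(box(-.016,.016,-.094,.094,p[2]-.0439+z),t),(0,255,0)) for z in(0,.078)]+trackpolys(-.061)[1:3],{"top":(145,110,190,170),"side":(180,90,190,250)},"pics/o5.png",2)
E
```

```text
t 13.275 tcp [0.6396 0.1244 0.1604] rot [-1.797e+02  1.200e-01  7.875e+01] w 0.0315 F [ 0.1  0.2 -0.7]
target [0.6421 0.1257 0.05  ] lin now [  2.    2.8 110.4] roll -0.05 lin after turn [  1.8   2.2 110.4]
tcp in track mm [42.8 -1.8]
(500, 760, 3)
```

View pics/o5.png

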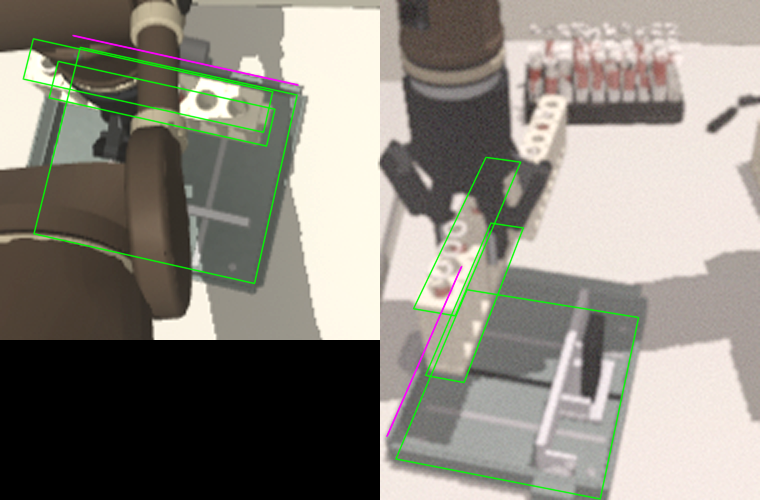

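>>> step_arm([
  {"linear": [2, 1, 20], "roll": 0, "hand": -1},
  {"linear": [0, 0, 25], "roll": 0, "hand": -1},
  {"linear": [0, 0, 25], "roll": 0, "hand": -1},
  {"linear": [0, 0, 20], "roll": 0, "hand": -1},
  {"linear": [0, 0, 10], "roll": 0, "hand": -1},
  {"linear": [0, 0, 5], "roll": 0, "hand": -1},
  {"linear": [0, 0, 0], "roll": 0, "hand": -1},
  {"linear": [0, 0, 0], "roll": 0, "hand": -1},
])

```text
time_s: 14.38
tcp_pos: [0.6443, 0.1275, 0.0593]
tool_rot: [3.14, -0.001, 1.376]
wrist_force: [0.2, 0.8, -1.3]
width: 0.0315
```

```bash
python3 - <<'E'
from h import *
go(T2W((.045,0,.05))[0],78.8);intrack()
E
```

```text
t 14.375 tcp [0.6443 0.1275 0.0593] rot [ 1.7989e+02 -4.0000e-02  7.8820e+01] w 0.0315 F [ 0.2  0.8 -1.3]
target [0.6421 0.1257 0.05  ] lin now [-2.3 -1.8  9.3] roll 0.02 lin after turn [-2.2 -1.8  9.3]
tcp in track mm [46.8  2.2]
```

>>> step_arm([
  {"linear": [-2, 0, 4], "roll": 0, "hand": -1},
  {"linear": [0, 0, 3], "roll": 0, "hand": -1},
  {"linear": [0, 0, 1], "roll": 0, "hand": -1},
  {"linear": [0, 0, 0], "roll": 0, "hand": -1},
  {"linear": [0, 0, 0], "roll": 0, "hand": -1},
])

```text
time_s: 15.0
tcp_pos: [0.6431, 0.1254, 0.0503]
tool_rot: [3.142, -0.0, 1.376]
wrist_force: [-0.4, -0.5, -2.0]
width: 0.0314
```

>>> step_arm([
  {"linear": [0, 0, 1], "roll": 0, "hand": -1},
  {"linear": [0, 0, 0], "roll": 0, "hand": -1},
  {"linear": [0, 0, 0], "roll": 0, "hand": -1},
])

```text
time_s: 15.38
tcp_pos: [0.6432, 0.1255, 0.0499]
tool_rot: [3.141, -0.0, 1.376]
wrist_force: [-2.2, -0.0, 3.8]
width: 0.032
```

>>> step_arm([
  {"linear": [0, 0, 0], "roll": 0, "hand": -0.15},
  {"linear": [0, 0, 0], "roll": 0, "hand": 0},
  {"linear": [0, 0, 0], "roll": 0, "hand": 0.15},
  {"linear": [0, 0, 0], "roll": 0, "hand": 0.25},
  {"linear": [0, 0, 0], "roll": 0, "hand": 0.25},
  {"linear": [0, 0, -15], "roll": 0, "hand": 0.25},
  {"linear": [0, 0, -30], "roll": 0, "hand": 0.25},
  {"linear": [0, 0, -40], "roll": 0, "hand": 0.25},
  {"linear": [0, 0, -30], "roll": 0, "hand": 0.25},
  {"linear": [0, 0, 0], "roll": 0, "hand": 0.25},
])

```text
time_s: 16.62
tcp_pos: [0.6461, 0.1258, 0.1693]
tool_rot: [3.133, -0.003, 1.376]
wrist_force: [0.8, 0.2, -0.7]
width: 0.0535
```

```bash
python3 - <<'E'
from h import *
go(T2W((-.1,0,.172))[0],78.8);intrack()
E
```

```text
t 16.625 tcp [0.6461 0.1258 0.1693] rot [ 1.7951e+02 -1.6000e-01  7.8820e+01] w 0.0535 F [ 0.8  0.2 -0.7]
target [0.4999 0.1538 0.172 ] lin now [  -0.9 -148.8   -3.9] roll 0.02 lin after turn [  -0.9 -148.9   -2.7]
tcp in track mm [48.9  0.9]
```

>>> step_arm([
  {"linear": [0, -20, -5], "roll": 0, "hand": -1},
  {"linear": [0, -40, 0], "roll": 0, "hand": -1},
  {"linear": [0, -40, 0], "roll": 0, "hand": -1},
  {"linear": [0, -35, 0], "roll": 0, "hand": -1},
  {"linear": [0, -15, 0], "roll": 0, "hand": -1},
  {"linear": [0, 0, 0], "roll": 0, "hand": -1},
  {"linear": [0, 0, 0], "roll": 0, "hand": -1},
])

```text
time_s: 17.5
tcp_pos: [0.4974, 0.1545, 0.1696]
tool_rot: [3.14, -0.001, 1.375]
wrist_force: [0.5, 0.2, -0.1]
width: -0.0001
```

```bash
python3 - <<'E'
from h import *
go(T2W((-.1,0,.068))[0],78.8);intrack()
ims={n:capture(n)[:,:,::-1].copy() for n in("top","side")}
overlay(ims,[],{"top":(140,105,190,170),"side":(170,150,190,200)},"pics/o6.png",2)
E
```

```text
t 17.5 tcp [0.4974 0.1545 0.1696] rot [ 1.799e+02 -3.000e-02  7.880e+01] w -0.0001 F [ 0.5  0.2 -0.1]
target [0.4999 0.1538 0.068 ] lin now [ -0.2   2.4 101.6] roll 0.0 lin after turn [-1.000e-01  2.600e+00  1.016e+02]
tcp in track mm [-1.026e+02  1.000e-01]
(400, 760, 3)
```

View pics/o6.png

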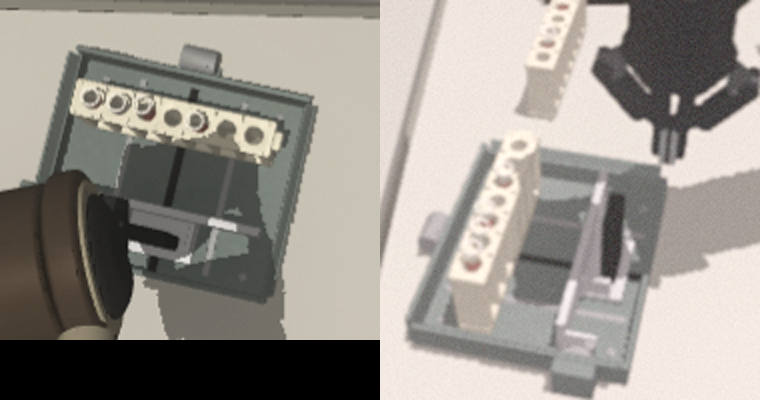

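>>> step_arm([
  {"linear": [0, 0, 30], "roll": 0, "hand": -1},
  {"linear": [0, 0, 35], "roll": 0, "hand": -1},
  {"linear": [0, 0, 28], "roll": 0, "hand": -1},
  {"linear": [0, 0, 0], "roll": 0, "hand": -1},
  {"linear": [0, 7, 0], "roll": 0, "hand": -1},
  {"linear": [0, 7, 0], "roll": 0, "hand": -1},
  {"linear": [0, 5, 0], "roll": 0, "hand": -1},
  {"linear": [0, 5, 0], "roll": 0, "hand": -1},
])

```text
time_s: 18.6
tcp_pos: [0.5196, 0.1499, 0.077]
tool_rot: [-3.141, -0.0, 1.375]
wrist_force: [-4.8, 1.5, 4.5]
width: 0.0
```

>>> step_arm([
  {"linear": [0, 5, 0], "roll": 0, "hand": -1},
  {"linear": [0, 5, 0], "roll": 0, "hand": -1},
  {"linear": [0, 0, 0], "roll": 0, "hand": -1},
])

```text
time_s: 18.98
tcp_pos: [0.5294, 0.1479, 0.0763]
tool_rot: [3.141, 0.0, 1.376]
wrist_force: [-0.5, 0.5, -0.0]
width: -0.0002
```

```bash
python3 - <<'E'
from h import *
go(T2W((-.06,0,.075))[0],78.8);intrack()
E
```

```text
t 18.975 tcp [0.5294 0.1479 0.0763] rot [179.98   0.    78.82] w -0.0002 F [-0.5  0.5 -0. ]
target [0.5391 0.1461 0.075 ] lin now [0.1 9.9 1.3] roll 0.02 lin after turn [0.1 9.9 1.3]
tcp in track mm [-69.9  -0.1]
```

>>> step_arm([
  {"linear": [0, 0, 0], "roll": 0, "hand": -1},
  {"linear": [0, 0, 0], "roll": 0, "hand": -1},
  {"linear": [0, 0, 0], "roll": 0, "hand": -1},
  {"linear": [0, 0, 0], "roll": 0, "hand": -1},
  {"linear": [0, -10, -30], "roll": 0, "hand": -1},
  {"linear": [0, -20, -40], "roll": 0, "hand": -1},
  {"linear": [0, -30, -30], "roll": 0, "hand": -1},
  {"linear": [0, -30, 0], "roll": 0, "hand": -1},
  {"linear": [0, -30, 0], "roll": 0, "hand": -1},
  {"linear": [0, 0, 0], "roll": 0, "hand": -1},
])

```text
time_s: 20.23
tcp_pos: [0.4098, 0.1713, 0.1762]
tool_rot: [-3.141, 0.0, 1.377]
wrist_force: [-0.3, -0.0, -0.4]
width: 0.0001
```

```bash
python3 - <<'E'
from h import *
ims={n:capture(n)[:,:,::-1].copy() for n in("top","side")}
t=(*T2W((.077,0,0))[0][:2],TR[2])
overlay(ims,[(T2W([(.063,-.093,.048),(.063,.093,.048)]),(0,128,255)),(T2W(box(.026,.040,-.02,.02,.098)),(0,255,255)),(T2W(box(-.016,.016,-.094,.094,.084),t),(0,255,0))],{"top":(140,105,190,170),"side":(170,150,190,200)},"pics/o7.png",2)
E
```

```text
(400, 760, 3)
```

View pics/o7.png

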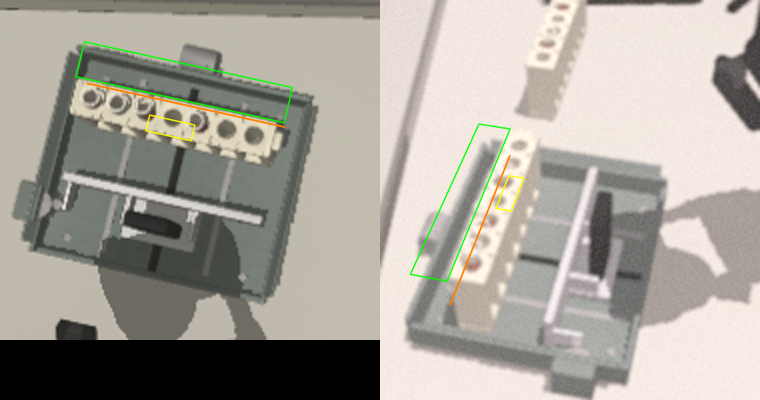

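>>> step_arm([
  {"linear": [0, 30, 0], "roll": 0, "hand": -1},
  {"linear": [0, 35, 0], "roll": 0, "hand": -1},
  {"linear": [0, 23, 20], "roll": 0, "hand": -1},
  {"linear": [0, 0, 30], "roll": 0, "hand": -1},
  {"linear": [0, 0, 30], "roll": 0, "hand": -1},
  {"linear": [0, 0, 20], "roll": 0, "hand": -1},
  {"linear": [0, 0, 0], "roll": 0, "hand": -1},
  {"linear": [0, 10, 0], "roll": 0, "hand": -1},
  {"linear": [0, 10, 0], "roll": 0, "hand": -1},
  {"linear": [0, 6, 0], "roll": 0, "hand": -1},
])

```text
time_s: 21.58
tcp_pos: [0.5256, 0.1491, 0.0775]
tool_rot: [3.139, -0.001, 1.375]
wrist_force: [-0.1, 0.9, -0.2]
width: -0.0004
```

>>> step_arm([
  {"linear": [0, 5, 0], "roll": 0, "hand": -1},
  {"linear": [0, 5, 0], "roll": 0, "hand": -1},
  {"linear": [0, 5, 0], "roll": 0, "hand": -1},
])

```text
time_s: 21.95
tcp_pos: [0.5383, 0.1461, 0.0763]
tool_rot: [3.142, 0.0, 1.376]
wrist_force: [0.4, 0.3, 0.3]
width: -0.0004
```

>>> step_arm([
  {"linear": [0, 5, 0], "roll": 0, "hand": -1},
  {"linear": [0, 5, 0], "roll": 0, "hand": -1},
  {"linear": [0, 3, 0], "roll": 0, "hand": -1},
])

```text
time_s: 22.32
tcp_pos: [0.5512, 0.1436, 0.0763]
tool_rot: [3.141, -0.0, 1.375]
wrist_force: [1.0, 0.0, -0.1]
width: -0.0001
```

```bash
python3 - <<'E'
from h import *
go(T2W((-.06,0,.075))[0],78.8);intrack()
E
```

```text
t 22.325 tcp [0.5512 0.1436 0.0763] rot [179.99  -0.    78.81] w -0.0001 F [ 1.   0.  -0.1]
target [0.5391 0.1461 0.075 ] lin now [  0.1 -12.3   1.3] roll 0.01 lin after turn [  0.1 -12.3   1.3]
tcp in track mm [-47.7  -0.1]
```

>>> step_arm([
  {"linear": [0, 0, 0], "roll": 0, "hand": -1},
  {"linear": [0, 0, 0], "roll": 0, "hand": -1},
  {"linear": [0, 0, 0], "roll": 0, "hand": -1},
  {"linear": [0, 0, 0], "roll": 0, "hand": -1},
  {"linear": [0, -10, -30], "roll": 0, "hand": -1},
  {"linear": [0, -30, -40], "roll": 0, "hand": -1},
  {"linear": [0, -40, -30], "roll": 0, "hand": -1},
  {"linear": [0, -50, 0], "roll": 0, "hand": -1},
  {"linear": [0, -40, 0], "roll": 0, "hand": -1},
  {"linear": [0, 0, 0], "roll": 0, "hand": -1},
])

```text
time_s: 23.58
tcp_pos: [0.381, 0.1766, 0.1758]
tool_rot: [-3.14, 0.001, 1.378]
wrist_force: [-0.2, 0.3, 0.6]
width: 0.0002
```

```bash
python3 - <<'E'
from h import *
import time
ims={}
for k in range(2):
    ims={n:capture(n)[:,:,::-1].copy() for n in("top","side")}
    xs=np.arange(-.08,.08,.008); g=cv2.GaussianBlur(cv2.cvtColor(ims["side"],cv2.COLOR_BGR2GRAY),(0,0),1)
    uv=np.round(proj("side",T2W([(x-.007,.0,.085) for x in xs]))).astype(int)
    print([(int(1000*x),int(g[v,u])) for x,(u,v) in zip(xs,uv)])
for n in ims: cv2.imwrite(f"pics/{n}8.png",ims[n])
t=(*T2W((.077,0,0))[0][:2],TR[2])
overlay(ims,[(T2W(box(.024,.038,-.02,.02,.098)),(0,255,255)),(T2W(box(-.016,.016,-.094,.094,.084),t),(0,255,0))],{"top":(140,105,190,170),"side":(170,150,190,200)},"pics/o8.png",2)
E
```

```text
[(-80, 89), (-72, 92), (-64, 123), (-56, 129), (-48, 129), (-40, 131), (-32, 130), (-24, 130), (-16, 131), (-8, 132), (0, 131), (7, 132), (15, 134), (23, 111), (31, 57), (39, 62), (47, 140), (55, 154), (63, 137), (71, 188)]
[(-80, 88), (-72, 92), (-64, 118), (-56, 128), (-48, 128), (-40, 130), (-32, 130), (-24, 130), (-16, 131), (-8, 133), (0, 132), (7, 133), (15, 134), (23, 111), (31, 59), (39, 62), (47, 140), (55, 155), (63, 138), (71, 187)]
(400, 760, 3)
```

View pics/o8.png

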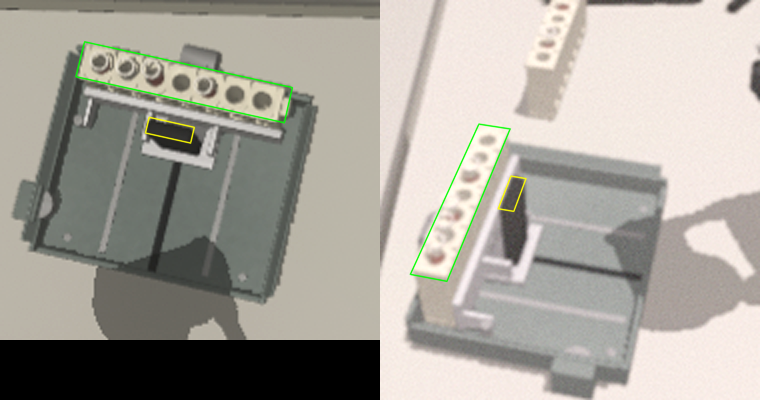

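The four-tube carrier stands upright against the front stop, matching the green outline in both views. The pusher is closed on it, with its tab inside the yellow outline (side crop about (513,193)), and the arm is clear.

```bash
python3 -c "
from workcell import workorder,telemetry
print(telemetry.read_state()['time_s'],workorder.hand_in())"
```

```text
the job is handed in; nothing more can be done
23.775 None
```

The four-tube carrier is loaded in the feed track and the job was handed in at 23.8 s. I drew the pusher back onto its catch and stood the carrier across the empty track. I then pushed the tab forward, and the pusher closed on the carrier.

- **Final pictures:** both cameras show the carrier upright and square against the front stop. The tab sits at track x ≈ 33 mm, which matches the expected reading when closed on a carrier. Two readings, one camera cycle apart, agreed. The gripper is well clear.
- **Release:** the picture taken after the first push showed the pusher only just off the catch, so I thought it had not released. I went back to push again but felt no contact, so it was probably already closing on its own.
- **Two-tube carrier:** I did not touch it. In the last pictures the part of it in view looks unmoved.
- **Small disagreement:** the track position I measured was about 2–3 mm off along x, well inside the clearances.

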